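# Index the pumpkin-painting turntable by one hole

## Task

Turn the pumpkin on to its next painting position: hook a fingertip (or both, closed together) under the top of the pull ring, gently lift the spring pin out of its hole, and swing the arm one hole, towards the side where the cup of brushes stands. Let the pin drop fully home in that next hole and take the fingers out of the ring. Do not pinch the ring, and leave the pumpkin, cups, jar and pencil case alone.

Things in the scene. Friction and masses are not known exactly. Their poses are not given: they have to be found in the camera images.
- turntable: Painting turntable fixed to the bench: round plywood foot (190 mm across) and, on the robot's side, a fan-shaped index plate, top 30 mm above the bench, with five holes on an arc of radius 170 mm round the pivot, 0.35 rad (20 degrees, 60 mm) apart. Origin: on the bench under the pivot. x axis: from the middle hole to the pivot (within 0.3 rad of world +x); z up.
- pivot (a point): Point on the upright axis round which arm and pumpkin turn, 50 mm above the bench.
- swing_arm (a joint): Angle (rad) of the arm that carries pin, ring and pumpkin. 0 = middle hole, where it starts; it grows as the ring moves to the robot's left (+y). Holes at -0.70, -0.35, 0, 0.35, 0.70; about 0.01 rad of play in a hole. With the pin up it swings with light friction (about 2 N at the ring) and stays where it is left.
- index_pin (a joint): Lift (m) of the upright spring pin, 10 mm thick with rounded foot. 0 = fully down in a hole; 0.012 = foot resting on the plate between holes; stop at 0.030. Lift it above 0.012 to swing the arm. A spring pushes it down (5 N at 0, 7 N at 0.02): let go between holes, it slides on the plate and drops into the next hole it is pushed over.
- pull_ring: Upright D-shaped steel ring fixed on top of the pin, moving with it, 170 mm from the pivot. Round bar 6 mm thick; opening 56 mm wide, 46 mm high; top bar level, straight over 52 mm. Origin: centre of the top bar, 124 mm above the bench when the pin is down. x axis: level, through the opening towards the pivot; y along the top bar; z up.
- opening (a point): Centre of the ring's opening, 26 mm below the top bar's centre. A finger tilted 30 to 45 degrees from upright, pointing down and towards the pumpkin (ring's +x), goes through the opening from the robot's side and lifts the ring by its top bar.
- end_of_arm (a point): Free end of the flat steel arm, 200 mm from the pivot, on its top face 44 mm above the bench. The arm is 40 mm wide; the pin's guide on it is 24 mm across and, with the collar on the pin, reaches 70 mm above the bench under the ring.
- pumpkin: Small pumpkin, 145 mm across and 85 mm high plus stem, fixed on the turntable over the pivot (from 48 to 150 mm above the bench), orange with painted white and black patches. It turns with the arm. Origin: centre of its underside. Not to be touched.
- brush_cup: White foam cup, 95 mm high and 80 mm across the rim, with four paint brushes sticking out up to 210 mm high. It stands to the left or to the right of the turntable and so shows which way to swing. Loose. Origin: centre of its underside. Not to be touched.
- plain_cup: White foam cup of the same size without brushes, on the other side. Loose. Origin: centre of its underside. Not to be touched.
- paint_jar: Paint jar, 52 mm across and 75 mm high, standing on the robot's right. Loose. Origin: centre of its underside. Not to be touched.
- pencil_case: Soft-edged pencil case, 190 x 70 x 45 mm, long along its x axis, lying on the robot's left. Loose. Origin: centre of its underside. Not to be touched.

How it is judged:
By the outcome, as a careful person would: the job done as asked, in the order asked, and still so for the second after the job is handed in, with the robot touching nothing.
It also fails if it takes over 42 s, if anything falls off the work surface, if the arm or the gripper's body presses on something with over 40 N, if the wrist force passes 120 N, or if a joint passes its speed limit or range.

## Robot

A 7-joint arm with a two-finger parallel gripper is mounted at the origin on the work surface. World frame = base frame: x ahead of the robot, y to its left, z up, the work surface at z = 0. Lengths are in m, angles in rad, forces in N, time in s.
With the tool pointing down it reaches from about 0.35 to 0.9 m from the base axis. Payload 8.1 kg.
Tool frame: the origin (TCP) lies at the very end of the fingers, on their centre line; the grasp point (between the pads) lies 19 mm behind it (arm.tcp_to_grasp is the z of the grasp point in the tool frame, in m); z points along the fingers, y is the line along which they close (so a half turn about z gives the same grasp; the last joint's range is limited). The gripper opens to 92 mm and grips with 3 to 60 N. Pads are 19 mm wide; open, the fingers measure 130 mm over their backs; the gripper's body (75 mm by 190 mm) begins 47 mm behind the grasp point.
Start: joints at [1.167, 0.434, 0.025, 1.573, -0.012, 1.134, -0.075], TCP at [0.185, -0.597, 0.227] pointing down, gripper open.
Joint ranges: [-2.62, 2.62], [-0.44, 2.09], [-1.27, 1.32], [0.08, 2.57], [-1.32, 4.46], [0.12, 2], [-2.74, 2.74]. Speed limits (rad/s): [2.22, 2.22, 3.01, 3.01, 3.14, 3.14, 3.14].

## Interface

Orientations are given as a rotation vector (axis times angle).
In Python, from cell import readout, vision, sign_off, arm gives the robot as it stands. The module is installed in compiled form; this text tells all that it offers.
- The arm moves only by the shell command python3 -m creep 'ROWS' [FORCE]. ROWS is JSON, a list of rows, each a list of 5 numbers: the shift along the tool's x, y, z in units of 4 cm (1.0 is 4 cm), then the turn about the tool's z in units of 4 degrees (1.0 is 4 degrees), then the opening, from 0 (shut) to 1 (fully open). A call has 1 to 12 rows; each row shifts and turns the commanded pose from where the row before left it, along the tool's axes as they then stand; what a row does not reach is not made up. A row lasts 1/8 s, in which the tool goes at most 62.5 mm and 10.7 degrees, less where a joint would pass 70% of its speed; a pose out of reach is approached as far as the arm can. A call with a number of a shift or a turn outside -1 to 1 is refused whole. A call with a gripper value outside its range is refused whole. The fingers move at their own pace and stop on an object; FORCE is the grip in N (left out, the last holds). Time passes only in rows, so rows that do not move let the fingers close. It gives the time, the measured TCP pose, the force, the opening and the grip force at its end, in the units of the state.
- readout.observe(): the state, without advancing time (a new reading comes with each control period).
- vision.get_image(name): name is "scene" or "top" or "wrist"; returns a dict with "pixels" (400x640x3 uint8, blue, green, red), "z_map" (400x640 float32, m along the optical axis (not along the pixel's ray), 0 where there is no reading), "camera_matrix" (3x3 intrinsics, pixels), "position" and "rotation" of the camera in the world. Camera axes: x right, y up, looking along -z (the intrinsics and any distortion apply to the point x, -y, -z); pixel columns grow to the right and rows downward; lengths in m; the calibration is good to about 2 mm. A picture is of the moment at which its call begins.
- sign_off(): hands the job in; it is judged then, once.
The state is a dict: "clock": time; "joints": joint angles; "dq": joint speeds; "joint_efforts": joint torques, N m; "position": TCP position; "ee_rot": TCP orientation; "force": force on the tool from outside, world axes, zero at the start; "ft_torque": the same for the moment, N m; "width": opening from 0.0 (shut) to 1.0 (fully open); "gripper_force": force on a finger pad.
Only numpy, scipy, OpenCV 4.12 (cv2) and the standard library are available. Lean on these libraries where they do the work, as an engineer would, in place of code of your own. Each camera call takes 0.05 s, during which the arm holds its last target. There are 200 camera calls.

## Working session

There is one attempt and no reset: what is moved stays moved. The work goes in short steps, Python scripts to look and compute and a shell command to move; the robot and the scene stay as the last step left them, time stands still between calls to the robot, and variables do not carry over. Pictures are saved under pics/ and viewed, at most 10 in all, crops included, and the job is handed in when it is done.

```bash
mkdir -p pics
cat > h.py <<'E'
import numpy as np, cv2
from cell import readout, vision
from scipy.spatial.transform import Rotation as R
def grab(n):
    d=vision.get_image(n); return d
def cloud(d):
    z=d["z_map"]; K=np.array(d["camera_matrix"]); h,w=z.shape
    u,v=np.meshgrid(np.arange(w),np.arange(h))
    x=(u-K[0,2])/K[0,0]*z; y=(v-K[1,2])/K[1,1]*z
    P=np.stack([x,-y,-z],-1); Rm=np.array(d["rotation"])
    if Rm.shape!=(3,3): Rm=R.from_rotvec(Rm).as_matrix()
    return P@Rm.T+np.array(d["position"])
E
python3 - <<'E'
from h import *
s=readout.observe(); print(s)
for n in ("scene","top"):
    d=grab(n); cv2.imwrite(f"pics/{n}0.png",d["pixels"]); print(n,[ (k,np.round(d[k],3).tolist()) for k in d if k not in("pixels","z_map")])
    np.savez(f"{n}0.npz",P=cloud(d),I=d["pixels"],z=d["z_map"])
print(R.from_rotvec(s["ee_rot"]).as_matrix().round(3))
E
```

```text
{'clock': 0.0, 'joints': array([ 1.16744529,  0.43521424,  0.02498759,  1.57409002, -0.01160143,
        1.13400337, -0.07508915]), 'dq': array([ 0.00066908, -0.00056815, -0.00023552,  0.00121775, -0.00031743,
       -0.00105838, -0.00101542]), 'joint_efforts': array([ 1.86743625e-05, -6.67851663e+01,  9.84855630e-01, -3.14455962e+01,
       -6.07184717e-02,  4.30668646e-02,  1.61295757e-04]), 'position': array([ 0.18493503, -0.5964786 ,  0.22595331]), 'ee_rot': array([-3.10465039e+00, -4.70299043e-01,  5.96038402e-04]), 'force': array([ 0.0785499 , -0.26047666,  0.39366506]), 'ft_torque': array([0.02298621, 0.01099506, 0.04784896]), 'gripper_force': 0.0, 'width': 0.9994579489236819}
scene [('camera_matrix', [[439.433, 0.0, 326.534], [0.0, 439.433, 199.111], [0.0, 0.0, 1.0]]), ('position', [1.557, 0.178, 0.837]), ('rotation', [0.665, 0.803, 1.637])]
top [('camera_matrix', [[433.957, 0.0, 315.631], [0.0, 433.957, 205.081], [0.0, 0.0, 1.0]]), ('position', [0.354, 0.005, 1.581]), ('rotation', [0.141, -0.136, -1.566])]
[[ 0.955  0.296 -0.001]
 [ 0.296 -0.955  0.001]
 [-0.    -0.002 -1.   ]]
```

View pics/scene0.png

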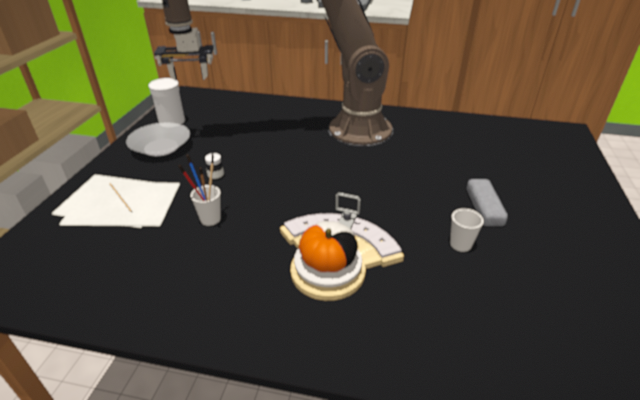

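View pics/top0.png

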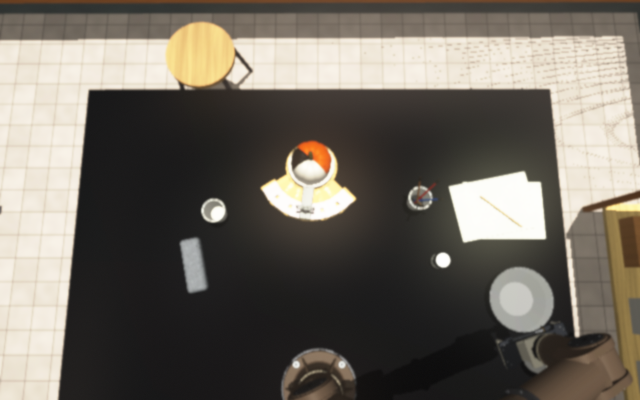

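The brush cup stands at (420,198) in the top view, on the robot's right (-y), so the swing goes to -0.35. The ring shows at (347,203) in the scene view and (306,208) in the top view. Next I'll measure the pivot and the ring.

Run:
```python
from h import *
t=np.load("top0.npz"); s=np.load("scene0.npz")
for n,f in(("top",t),("scene",s)):
    P,I=f["P"],f["I"]; hsv=cv2.cvtColor(I,cv2.COLOR_BGR2HSV)
    reg=(P[...,0]>0.3)&(P[...,0]<0.9)&(abs(P[...,1])<.3)&(f["z"]>0)
    wood=reg&(P[...,2]>.022)&(P[...,2]<.036)
    pk=reg&(P[...,2]>.08)
    print(n,"bench z",np.median(P[reg][:,2]), "plate n",wood.sum())
    q=P[pk]; 
    # ring vs pumpkin clusters
    m,l,st,c=cv2.connectedComponentsWithStats(pk.astype(np.uint8))
    for i in range(1,m):
        if st[i,4]>3: p=P[l==i]; print("high blob",st[i],p.min(0).round(3),p.max(0).round(3),p.mean(0).round(3))
    w=P[wood]; d=np.c_[w[:,:2]]
    print("plate min/max",w.min(0).round(3),w.max(0).round(3))
    # pumpkin centre by circle of the foot
    a=reg&(P[...,2]>.06); 
    m,l,st,c=cv2.connectedComponentsWithStats(a.astype(np.uint8))
    for i in range(1,m):
        if st[i,4]>8:
            ys,xs=np.where(l==i); (cx,cy),r=cv2.minEnclosingCircle(P[l==i][:,:2].astype(np.float32)); print("60mm blob",st[i],(round(cx,3),round(cy,3)),round(r,3))
I=t["I"][130:235,240:375]; a=cv2.resize(I,None,fx=4,fy=4,interpolation=cv2.INTER_CUBIC)
J=s["I"][180:305,270:410]; b=cv2.resize(J,None,fx=4,fy=4,interpolation=cv2.INTER_CUBIC)
c=np.zeros((500,1100,3),np.uint8); c[:420,:540]=a; c[:,540:]=b
cv2.imwrite("pics/crop.png",cv2.resize(c,(800,364)))
```

```text
top bench z 0.0006556507420978352 plate n 1221
high blob [ 291  141   41   41 1299] [ 0.705 -0.044  0.081] [0.852 0.097 0.16 ] [0.77  0.027 0.122]
high blob [295 205  20   6  40] [0.604 0.015 0.088] [0.615 0.081 0.133] [0.609 0.046 0.121]
plate min/max [ 0.577 -0.126  0.022] [0.833 0.203 0.036]
60mm blob [ 291  141   41   41 1300] (0.778, 0.028) 0.074
60mm blob [295 205  20   9  88] (0.609, 0.048) 0.033
scene bench z -0.0005192109213899565 plate n 1411
high blob [336 193  24  19 100] [0.61  0.016 0.081] [0.624 0.082 0.127] [0.616 0.05  0.112]
high blob [ 298  222   60   49 2306] [ 0.723 -0.043  0.08 ] [0.859 0.101 0.159] [0.81  0.034 0.117]
plate min/max [ 0.584 -0.123  0.022] [0.865 0.206 0.036]
60mm blob [336 193  24  25 192] (0.616, 0.049) 0.034
60mm blob [ 298  222   60   51 2410] (0.787, 0.029) 0.073
```

View pics/crop.png

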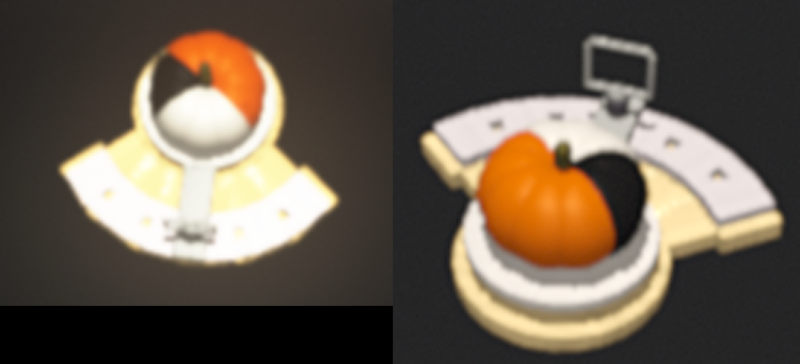

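The ring is at about (0.612, 0.049) and the pivot at about (0.780, 0.028). That makes the ring yaw about -0.12 now and +0.23 after the swing. The moves can't command a tilt, so I'll go up to the reach limit at azimuth ~0.05 and see whether the tool tilts outward there.

```bash
python3 -m creep '[[0,0,-1,0.9,0],[0,0,-1,0.9,0],[0,0,-1,0.9,0],[0,0,-1,0.9,0],[0.7,-1,-0.5,0,0],[0.7,-1,-0.5,0,0],[0.7,-1,-0.5,0,0],[0.7,-1,-0.5,0,0],[0.7,-1,-0.5,0,0],[0.7,-1,-0.5,0,0],[0.7,-1,-0.5,0,0],[0.7,-1,-0.5,0,0]]'
python3 -m creep '[[0.7,-1,-0.5,0,0],[0.7,-1,-0.5,0,0],[0.7,-1,-0.5,0,0],[0.7,-1,-0.5,0,0],[0.7,-1,-0.5,0,0],[0.7,-1,-0.5,0,0],[0.7,-1,-0.5,0,0],[0,0,0,0,0]]'
python3 -c "
from h import *
s=readout.observe();print(s['joints'].round(3),s['position'].round(3));print(R.from_rotvec(s['ee_rot']).as_matrix().round(3))"
```

```text
clock: 1.6
position: [0.3935, -0.2647, 0.5472]
ee_rot: [-3.141, -0.077, 0.001]
force: [1.0, -1.6, 0.2]
width: 0.006
gripper_force: 0.0
clock: 2.6
position: [0.5459, -0.0159, 0.6305]
ee_rot: [-3.138, -0.084, -0.045]
force: [-0.3, -0.3, -0.2]
width: 0.004
gripper_force: 0.0
[-0.298  0.271  0.385  0.857 -0.116  2.002 -1.495] [ 0.546 -0.016  0.63 ]
[[ 0.998  0.054  0.029]
 [ 0.054 -0.999  0.003]
 [ 0.029 -0.001 -1.   ]]
```

Joint 6 is at its limit and the tool has started tilting outward, as hoped. I'll keep going up and out.

```bash
python3 -m creep '[[0,0,-0.7,0,0],[0,0,-0.7,0,0],[0,0,-0.7,0,0],[0,0,-0.7,0,0]]'
python3 -c "
from h import *
s=readout.observe();print(s['joints'].round(3),s['position'].round(3));print(R.from_rotvec(s['ee_rot']).as_matrix().round(3))"
```

```text
clock: 3.1
position: [0.5219, -0.0204, 0.6756]
ee_rot: [3.133, 0.072, 0.184]
force: [-0.1, 0.5, -0.7]
width: 0.005
gripper_force: 0.0
[-0.387  0.198  0.482  0.844 -0.111  2.002 -1.496] [ 0.522 -0.02   0.676]
[[ 0.992  0.046  0.117]
 [ 0.046 -0.999  0.   ]
 [ 0.117  0.005 -0.993]]
```

```bash
python3 -m creep '[[0.7,0,-1,0,0],[0.7,0,-1,0,0],[0.7,0,-1,0,0],[0.7,0,-1,0,0],[0.7,0,-1,0,0],[0.7,0,-1,0,0]]'
python3 -c "
from h import *
s=readout.observe();print(s['joints'].round(3),s['position'].round(3));print(R.from_rotvec(s['ee_rot']).as_matrix().round(3))"
```

```text
clock: 3.85
position: [0.5906, -0.0098, 0.7589]
ee_rot: [3.082, 0.072, 0.534]
force: [0.3, 0.9, 0.3]
width: 0.006
gripper_force: 0.0
[-0.296  0.289  0.443  0.527 -0.17   2.002 -1.513] [ 0.591 -0.01   0.759]
[[ 0.941  0.043  0.336]
 [ 0.048 -0.999 -0.005]
 [ 0.336  0.02  -0.942]]
```

```bash
python3 -m creep '[[0.7,0,-1,0,0],[0.7,0,-1,0,0],[0.7,0,-1,0,0],[0.7,0,-1,0,0],[0.7,0,-1,0,0],[0.7,0,-1,0,0],[0.7,0,-1,0,0]]'
python3 -c "
from h import *
s=readout.observe();print(s['joints'].round(3),s['position'].round(3));print(R.from_rotvec(s['ee_rot']).as_matrix().round(3))"
```

```text
clock: 4.72
position: [0.5809, 0.0011, 0.8729]
ee_rot: [2.981, 0.071, 0.925]
force: [0.0, -1.1, 0.5]
width: 0.003
gripper_force: 0.0
[-0.33   0.277  0.588  0.286 -0.283  2.002 -1.53 ] [0.581 0.001 0.873]
[[ 0.824  0.037  0.566]
 [ 0.049 -0.999 -0.005]
 [ 0.565  0.032 -0.824]]
```

```bash
python3 -m creep '[[0.7,0,-1,0,0],[0.7,0,-1,0,0],[0.7,0,-1,0,0],[0,0,0,0,0]]'
cat > where.py <<'E'
from h import *
import sys
# usage: where.py L gap lift ringx ringy -> shift in tool units to put tip L past the bar with gap
s=readout.observe(); M=R.from_rotvec(s['ee_rot']).as_matrix(); p=s['position']
print(s['joints'].round(3),p.round(4),'F',s['force'].round(1),'t',s['clock']); print(M.round(3), 'tilt',np.degrees(np.arccos(-M[2,2])).round(1))
if len(sys.argv)>1:
    L,g,lift,x,y=map(float,sys.argv[1:])
    C=np.array([x,y,.124+lift]); T=C-M[:,0]*(.0125+g)+M[:,2]*L
    print('target',T.round(4),'tool units',(M.T@(T-p)/.04).round(2))
E
python3 where.py -0.12 0.006 0 0.612 0.0485
```

```text
clock: 5.22
position: [0.5521, 0.0046, 0.9233]
ee_rot: [2.926, 0.07, 1.082]
force: [0.4, 1.2, 0.3]
width: 0.003
gripper_force: 0.0
[-0.377  0.241  0.695  0.218 -0.341  2.002 -1.538] [0.5521 0.0046 0.9233] F [0.4 1.2 0.3] t 5.225
[[ 0.759  0.035  0.651]
 [ 0.05  -0.999 -0.005]
 [ 0.65   0.036 -0.759]] tilt 40.6
target [0.5199 0.0481 0.2031] tool units [-12.25  -1.76  13.14]
```

```bash
python3 -m creep '[[-0.5,0,0.5,0,0],[-0.85,-0.15,0.9,0,0],[-0.85,-0.15,0.9,0,0],[-0.85,-0.15,0.9,0,0],[-0.85,-0.15,0.9,0,0],[-0.85,-0.15,0.9,0,0],[-0.85,-0.15,0.9,0,0],[-0.85,-0.15,0.9,0,0],[-0.85,-0.15,0.9,0,0],[-0.85,-0.15,0.9,0,0],[-0.85,-0.15,0.9,0,0],[0,0,0,0,0]]'
python3 where.py -0.12 0.006 0 0.612 0.0485
```

```text
clock: 6.72
position: [0.5175, 0.0587, 0.4795]
ee_rot: [2.945, 0.006, 1.078]
force: [0.3, -0.8, 1.4]
width: 0.005
gripper_force: 0.0
[-1.016 -0.356  0.399  1.972  0.633  0.971 -2.389] [0.5175 0.0587 0.4795] F [ 0.3 -0.8  1.4] t 6.725
[[ 0.764  0.002  0.646]
 [ 0.005 -1.    -0.004]
 [ 0.646  0.006 -0.764]] tilt 40.2
target [0.5204 0.0488 0.2037] tool units [-4.4   0.2   5.31]
```

```bash
python3 -m creep '[[-0.45,0,0.55,0,0],[-0.45,0,0.55,0,0],[-0.45,0,0.55,0,0],[-0.45,0,0.55,0,0],[0,0,0,0,0]]'
python3 where.py -0.12 0.006 0 0.612 0.0485
```

```text
clock: 7.35
position: [0.5229, 0.0591, 0.3717]
ee_rot: [2.944, 0.002, 1.09]
force: [0.2, -0.0, 0.0]
width: 0.001
gripper_force: 0.0
[-0.972 -0.284  0.439  2.197  0.744  0.685 -2.544] [0.5229 0.0591 0.3717] F [ 0.2 -0.   0. ] t 7.35
[[ 0.759  0.     0.651]
 [ 0.002 -1.    -0.001]
 [ 0.651  0.002 -0.759]] tilt 40.6
target [0.5198 0.0486 0.203 ] tool units [-2.81  0.25  3.15]
```

```bash
python3 -m creep '[[-0.4,0.05,0.6,0,0],[-0.4,0.05,0.6,0,0],[-0.4,0.05,0.6,0,0],[-0.4,0.05,0.6,0,0],[0,0,0,0,0]]'
python3 where.py -0.05 0.006 0 0.612 0.0485
```

```text
clock: 7.98
position: [0.537, 0.0493, 0.2842]
ee_rot: [2.93, 0.002, 1.103]
force: [0.2, -0.8, -0.3]
width: 0.006
gripper_force: 0.0
[-0.632 -0.1    0.253  2.334  0.916  0.351 -2.727] [0.537  0.0493 0.2842] F [ 0.2 -0.8 -0.3] t 7.975
[[ 0.752 -0.003  0.66 ]
 [ 0.005 -1.    -0.01 ]
 [ 0.66   0.011 -0.752]] tilt 41.3
target [0.5651 0.0489 0.1494] tool units [-1.69 -0.03  3.  ]
```

Joint 7 is close to its limit. I'll fit a simple kinematic model to the recorded states to see which wrist turn keeps the hook pose within joint ranges.

```bash
cat > fk.py <<'E'
from h import *
from scipy.optimize import least_squares
import itertools
Q=np.array([[1.1674,.4352,.0250,1.5741,-.0116,1.1340,-.0751],[-.298,.271,.385,.857,-.116,2.002,-1.495],[-.387,.198,.482,.844,-.111,2.002,-1.496],[-.296,.289,.443,.527,-.17,2.002,-1.513],[-.33,.277,.588,.286,-.283,2.002,-1.53],[-.377,.241,.695,.218,-.341,2.002,-1.538],[-1.016,-.356,.399,1.972,.633,.971,-2.389],[-.972,-.284,.439,2.197,.744,.685,-2.544],[-.632,-.1,.253,2.334,.916,.351,-2.727]])
X=np.array([[.18493,-.59648,.22595],[.5459,-.0159,.6305],[.5219,-.0204,.6756],[.5906,-.0098,.7589],[.5809,.0011,.8729],[.5521,.0046,.9233],[.5175,.0587,.4795],[.5229,.0591,.3717],[.537,.0493,.2842]])
V=np.array([[-3.10465,-.4703,.0006],[-3.138,-.084,-.045],[3.133,.072,.184],[3.082,.072,.534],[2.981,.071,.925],[2.926,.07,1.082],[2.945,.006,1.078],[2.944,.002,1.09],[2.93,.002,1.103]])
RV=R.from_rotvec(V)
# alternating z,y axes; p: z-lengths and x-offsets after each pair, zero-angle offsets of z joints
def fk(p,q,sg):
    r=R.identity(len(q)) if q.ndim>1 else R.identity(); t=np.zeros(3); q=np.atleast_2d(q); r=R.identity(len(q)); t=np.zeros((len(q),3))
    off=[p[0],0,p[1],0,p[2],0,p[3]]
    for i in range(7):
        ax='z' if i%2==0 else 'y'
        r=r*R.from_euler(ax,sg[i]*q[:,i]+off[i])
        k=4+3*i; t=t+r.apply(p[k:k+3])
    return t,r
LO=np.array([-2.62,-.44,-1.27,.08,-1.32,.12,-2.74]);HI=np.array([2.62,2.09,1.32,2.57,4.46,2,2.74])
def fit():
    best=None
    for s in itertools.product((1,-1),repeat=6):
        sg=(s[0],1,s[1],s[2],s[3],s[4],s[5])
        f=lambda p:np.r_[((lambda t,r:np.r_[(t-X).ravel(),.3*(RV.inv()*r).as_rotvec().ravel(),])(*fk(p,Q,sg))),.002*p[4:]]
        p0=np.zeros(25); p0[[6,12,18]]=.3; p0[24]=.2; p0[3]=0
        for o in (0,np.pi):
            p0[3]=o
            z=least_squares(f,p0,max_nfev=60)
            if best is None or z.cost<best[0]: best=(z.cost,sg,z.x)
    return best
if __name__=='__main__':
    c,sg,p=fit(); t,r=fk(p,Q,sg)
    print(c,sg,p.round(3).tolist(),'maxerr',abs(t-X).max(),abs((RV.inv()*r).as_rotvec()).max())
    np.savez('fk.npz',sg=sg,p=p)
    M=RV[8].as_matrix()
    for flip in (0,np.pi):
      for L,lift,x,y in((-.05,0,.612,.0485),(.03,0,.612,.0485),(.03,.02,.614,-.01)):
        for tl in (32,40):
          G=R.from_euler('zyx',[0.0,-np.radians(tl),np.pi])*R.from_euler('z',flip)
          m=R.from_euler('zyx',[0.0,-np.radians(tl),np.pi]).as_matrix()
          T=np.array([x,y,.124+lift])-m[:,0]*.0165+m[:,2]*L
          b=None
          for k in range(12):
            q0=LO+(HI-LO)*np.random.default_rng(k).random(7)
            g=lambda q:(lambda t,r:np.r_[(t-T).ravel(),.3*(G.inv()*r).as_rotvec().ravel(),1e-3*(q-Q[8])*[1,1,1,1,1,1,.3]])(*fk(p,q,sg))
            z=least_squares(g,q0,bounds=(LO+.03,HI-.03),max_nfev=200)
            if b is None or z.cost<b.cost:b=z
          t,r=fk(p,b.x,sg); print(flip>0,L,lift,tl,b.x.round(2),'err',abs(t-T).max().round(4),(G.inv()*r).magnitude().max().round(3))
E
python3 fk.py
```

```text
1.0873821083189512e-06 (-1, 1, -1, -1, -1, -1, -1) [-0.0, 3.141, 0.0, 4.712, 0.001, -0.018, 0.272, -0.002, -0.018, 0.279, -0.002, 0.007, 0.279, 0.001, 0.007, 0.214, -0.002, 0.001, 0.214, 0.0, 0.001, 0.185, -0.001, -0.0, 0.185] maxerr 0.0003054671816553093 0.0008101320219491214Traceback (most recent call last):
  File "fk.py", line 44, in <module>
    z=least_squares(g,q0,bounds=(LO+.03,HI-.03),max_nfev=200)
    return func(*args, **kwargs)
    raise ValueError("Initial guess is outside of provided bounds")
ValueError: Initial guess is outside of provided bounds
```

```bash
sed -i 's/q0=LO+(HI-LO)\*/q0=LO+.05+(HI-LO-.1)*/' fk.py; python3 fk.py | tail -12
```

```text
False -0.05 0 32 [-0.13  0.85  0.01  1.08 -0.07  1.77 -1.68] err 0.0 0.0
False -0.05 0 40 [-0.11  0.97 -0.01  0.9  -0.07  1.96 -1.7 ] err 0.0 0.0
False 0.03 0 32 [-0.13  0.84  0.01  1.29 -0.07  1.57 -1.68] err 0.0 0.0
False 0.03 0 40 [-0.12  0.93  0.    1.16 -0.08  1.75 -1.68] err 0.0 0.0
False 0.03 0.02 32 [-0.08  0.82  0.05  1.27 -0.06  1.61 -1.59] err 0.0 0.0
False 0.03 0.02 40 [-0.08  0.91  0.05  1.15 -0.06  1.78 -1.59] err 0.0 0.0
True -0.05 0 32 [-0.1   0.85 -0.05  1.08 -0.04  1.77  1.43] err 0.0 0.0
True -0.05 0 40 [-0.09  0.97 -0.07  0.9  -0.04  1.96  1.42] err 0.0 0.0
True 0.03 0 32 [-0.1   0.84 -0.05  1.29 -0.04  1.57  1.43] err 0.0 0.0
True 0.03 0 40 [-0.09  0.93 -0.06  1.16 -0.05  1.75  1.43] err 0.0 0.0
True 0.03 0.02 32 [-0.05  0.82 -0.01  1.27 -0.02  1.61  1.52] err 0.0 0.0
True 0.03 0.02 40 [-0.05  0.91 -0.01  1.15 -0.03  1.78  1.52] err 0.0 0.0
```

```bash
sed -i "s/'zyx'/'ZYX'/g" fk.py; python3 fk.py | tail -12
```

```text
False -0.05 0 32 [-0.35  0.22  0.09  2.29  0.91  0.15 -2.71] err 0.0003 0.002
False -0.05 0 40 [-0.24  0.24 -0.07  2.42  2.32  0.29  2.14] err 0.0 0.0
False 0.03 0 32 [-0.17  0.41 -0.08  2.26  2.    0.17  2.52] err 0.0 0.0
False 0.03 0 40 [-0.1   0.45 -0.19  2.35  2.51  0.42  2.  ] err 0.0 0.0
False 0.03 0.02 32 [-0.47  0.39  0.49  2.27  4.4   0.15  0.21] err 0.0001 0.0
False 0.03 0.02 40 [ 0.13  0.41 -0.3   2.34  2.58  0.34  2.07] err 0.0 0.0
True -0.05 0 32 [-0.33  0.22  0.07  2.3   0.98  0.15  0.37] err 0.0 0.0
True -0.05 0 40 [-0.19  0.24 -0.13  2.42  2.29  0.3  -0.96] err 0.0 0.0
True 0.03 0 32 [-0.13  0.41 -0.14  2.26  1.95  0.2  -0.58] err 0.0 0.0
True 0.03 0 40 [-0.05  0.45 -0.27  2.35  2.45  0.44 -1.08] err 0.0 0.0
True 0.03 0.02 32 [ 0.1   0.38 -0.25  2.24  1.74  0.15 -0.23] err 0.0 0.0
True 0.03 0.02 40 [ 0.2   0.42 -0.37  2.33  2.51  0.36 -0.99] err 0.0 0.0
```

The hook pose is reachable if the wrist goes through joint 5 ≈ 2.4, and joint 7 then needs the half-turned tool. Closed fingers are symmetric, so I'll turn by -180°.

```bash
python3 -m creep '[[0,0,0,-1,0],[0,0,0,-1,0],[0,0,0,-1,0],[0,0,0,-1,0],[0,0,0,-1,0],[0,0,0,-1,0],[0,0,0,-1,0],[0,0,0,-1,0],[0,0,0,-1,0],[0,0,0,-1,0],[0,0,0,-1,0],[0,0,0,-1,0]]'
python3 -m creep '[[0,0,0,-1,0],[0,0,0,-1,0],[0,0,0,-1,0],[0,0,0,-1,0],[0,0,0,-1,0],[0,0,0,-1,0],[0,0,0,-1,0],[0,0,0,-1,0],[0,0,0,-1,0],[0,0,0,-1,0],[0,0,0,-1,0],[0,0,0,-1,0]]'
python3 where.py
```

```text
clock: 9.48
position: [0.5365, 0.0522, 0.2847]
ee_rot: [2.455, 1.105, 0.923]
force: [0.6, 0.7, -0.2]
width: 0.008
gripper_force: 0.0
clock: 10.98
position: [0.5365, 0.0522, 0.2846]
ee_rot: [1.685, 1.885, 0.63]
force: [-0.1, 0.2, -1.0]
width: 0.004
gripper_force: 0.0
[-0.83  -0.125  0.429  2.345  0.962  0.378 -1.09 ] [0.5365 0.0522 0.2846] F [-0.1  0.2 -1. ] t 10.975
[[-0.082  0.747  0.66 ]
 [ 0.993  0.114 -0.005]
 [-0.079  0.655 -0.751]] tilt 41.3
```

```bash
python3 -m creep '[[0,0,0,-1,0],[0,0,0,-1,0],[0,0,0,-1,0],[0,0,0,-1,0],[0,0,0,-1,0],[0,0,0,-1,0],[0,0,0,-1,0],[0,0,0,-1,0],[0,0,0,-1,0],[0,0,0,-1,0],[0,0,0,-1,0],[0,0,0,-1,0]]'
python3 -m creep '[[0,0,0,-1,0],[0,0,0,-1,0],[0,0,0,-1,0],[0,0,0,-1,0],[0,0,0,-1,0],[0,0,0,-1,0],[0,0,0,-1,0],[0,0,0,-1,0],[0,0,0,-1,0]]'
sed -i 's/T=C-M\[:,0\]\*/T=C+M[:,0]*/' where.py
python3 where.py -0.05 0.006 0 0.612 0.0485
```

```text
clock: 12.48
position: [0.5365, 0.0522, 0.2845]
ee_rot: [0.745, 2.323, 0.274]
force: [1.1, 0.5, -0.3]
width: 0.002
gripper_force: 0.0
clock: 13.6
position: [0.5365, 0.0522, 0.2844]
ee_rot: [-0.009, 2.421, -0.01]
force: [-0.3, 0.3, -0.6]
width: 0.005
gripper_force: 0.0
[-1.014 -0.155  0.591  2.353  1.017  0.414  0.33 ] [0.5365 0.0522 0.2844] F [-0.3  0.3 -0.6] t 13.6
[[-0.751 -0.004  0.66 ]
 [-0.009  1.    -0.005]
 [-0.66  -0.01  -0.751]] tilt 41.3
target [0.5651 0.0486 0.1494] tool units [ 1.69 -0.06  3.01]
```

```bash
python3 -m creep '[[0.35,0,0.6,0,0],[0.35,0,0.6,0,0],[0.35,0,0.6,0,0],[0,0,0,0,0]]'
python3 where.py -0.05 0.006 0 0.612 0.0485
```

```text
clock: 14.1
position: [0.5527, 0.0496, 0.2207]
ee_rot: [-0.006, 2.409, -0.02]
force: [0.2, -0.0, 0.4]
width: 0.007
gripper_force: 0.0
[-0.888  0.042  0.576  2.431  1.7    0.204 -0.374] [0.5527 0.0496 0.2207] F [ 0.2 -0.   0.4] t 14.1
[[-0.743  0.001  0.669]
 [-0.01   1.    -0.013]
 [-0.669 -0.016 -0.743]] tilt 42.0
target [0.5648 0.049  0.1488] tool units [0.98 0.01 1.54]
```

```bash
python3 -m creep '[[0.32,0,0.5,0,0],[0.32,0,0.5,0,0],[0.32,0,0.5,0,0],[0,0,0,0,0],[0,0,0,0,0]]'
python3 where.py -0.05 0.006 0 0.612 0.0485
python3 - <<'E'
from h import *
a=[]
for n,(r,c,k) in {"scene":(150,290,5),"wrist":(0,0,1)}.items():
    d=grab(n); I=d["pixels"]; np.savez(n+"1.npz",P=cloud(d),I=I,z=d["z_map"])
    a.append(cv2.resize(I[130:250,290:410],(480,480),interpolation=cv2.INTER_CUBIC) if n=="scene" else cv2.resize(I,(320,200)))
c=np.zeros((480,800,3),np.uint8); c[:,:480]=a[0]; c[:200,480:]=a[1]; cv2.imwrite("pics/near.png",c)
E
```

```text
clock: 14.72
position: [0.5628, 0.0449, 0.1695]
ee_rot: [-0.001, 2.402, -0.032]
force: [-0.5, 0.3, -0.8]
width: 0.005
gripper_force: 0.0
[-0.61   0.196  0.32   2.467  2.455  0.276 -1.157] [0.5628 0.0449 0.1695] F [-0.5  0.3 -0.8] t 14.725
[[-0.739  0.008  0.673]
 [-0.009  1.    -0.023]
 [-0.673 -0.023 -0.739]] tilt 42.4
target [0.5647 0.0495 0.1485] tool units [0.32 0.13 0.42]
```

View pics/near.png

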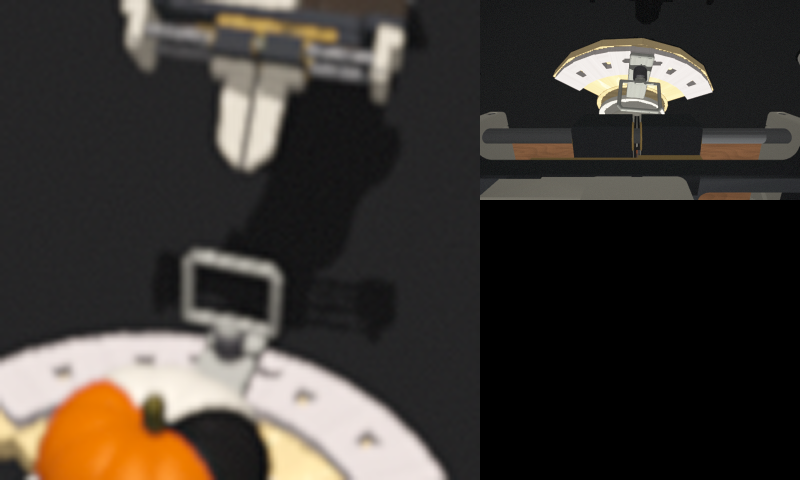

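The closed, tapered fingertips are at (245,168) in the crop, above and behind the ring, whose top bar is at (232,255). The wrist view shows the ring centred in front of the fingers. I'll refine the ring position from the wrist depth.

Run:
```python
from h import *
for n in("wrist1","scene1"):
    f=np.load(n+".npz"); P=f["P"]; m=(f["z"]>0)&(abs(P[...,0]-.612)<.03)&(abs(P[...,1]-.0485)<.05)
    for lo,hi in((.112,.135),(.08,.11)):
        q=P[m&(P[...,2]>lo)&(P[...,2]<hi)]
        if len(q)<5: print(n,len(q)); continue
        print(n,lo,len(q),'med',np.median(q,0).round(4),'y5-95',np.percentile(q[:,1],[2,98]).round(4),'fit dx/dy',np.polyfit(q[:,1],q[:,0],1).round(4))
    # pumpkin/pivot
    q=P[(f["z"]>0)&(P[...,2]>.026)&(P[...,2]<.034)&(P[...,0]<.7)&(P[...,0]>.5)&(abs(P[...,1])<.25)]
    r=np.hypot(q[:,0]-.780,q[:,1]-.028); print('plate r max',np.percentile(r,99).round(3))
```

```text
wrist1 0.112 877 med [0.609  0.0464 0.1253] y5-95 [0.0155 0.0798] fit dx/dy [0.1169 0.6035]
wrist1 0.08 481 med [0.6078 0.0199 0.0958] y5-95 [0.0144 0.0809] fit dx/dy [0.1192 0.6032]
plate r max 0.199
scene1 0.112 58 med [0.6163 0.0494 0.1236] y5-95 [0.0163 0.0804] fit dx/dy [0.1192 0.6102]
scene1 0.08 35 med [0.6176 0.0768 0.0935] y5-95 [0.0163 0.0822] fit dx/dy [0.104  0.6119]
plate r max 0.196
```

```bash
python3 -m creep '[[0.2,0.1,0.25,0,0],[0.12,0,0.17,0,0],[0,0,0.3,0,0],[0,0,0,0,0],[0,0,0,0,0]]'
python3 where.py -0.02 0.006 0 0.612 0.048
python3 where.py 0.03 0.006 0 0.612 0.048|tail -1
```

```text
clock: 15.45
position: [0.5715, 0.0484, 0.1382]
ee_rot: [-0.001, 2.405, -0.031]
force: [-0.6, 0.7, -0.2]
width: 0.005
gripper_force: 0.0
[-0.499  0.288  0.198  2.47   2.596  0.36  -1.315] [0.5715 0.0484 0.1382] F [-0.6  0.7 -0.2] t 15.45
[[-0.741  0.007  0.672]
 [-0.01   1.    -0.022]
 [-0.672 -0.022 -0.74 ]] tilt 42.2
target [0.5849 0.0483 0.1264] tool units [-0.05  0.    0.44]
target [0.6184 0.0472 0.0894] tool units [-0.05  0.    1.69]
```

```bash
python3 -m creep '[[0,0,0.3,0,0],[0,0,0.3,0,0],[0,0,0.3,0,0],[0,0,0.3,0,0],[-0.05,0,0.35,0,0],[0,0,0.15,0,0],[0,0,0,0,0],[0,0,0,0,0]]'
python3 where.py 0.03 0.0 0 0.612 0.048
python3 - <<'E'
from h import *
d=grab("scene"); I=d["pixels"]
cv2.imwrite("pics/in.png",cv2.resize(I[150:250,290:410],(720,600),interpolation=cv2.INTER_CUBIC))
E
```

```text
clock: 16.45
position: [0.6183, 0.0469, 0.0885]
ee_rot: [-0.001, 2.406, -0.03]
force: [-0.9, -0.1, 0.6]
width: 0.002
gripper_force: 0.0
[-0.365  0.459  0.097  2.397  2.735  0.451 -1.429] [0.6183 0.0469 0.0885] F [-0.9 -0.1  0.6] t 16.45
[[-0.741  0.008  0.671]
 [-0.009  1.    -0.022]
 [-0.671 -0.022 -0.741]] tilt 42.2
target [0.6229 0.0472 0.0934] tool units [-0.17  0.01 -0.01]
```

View pics/in.png

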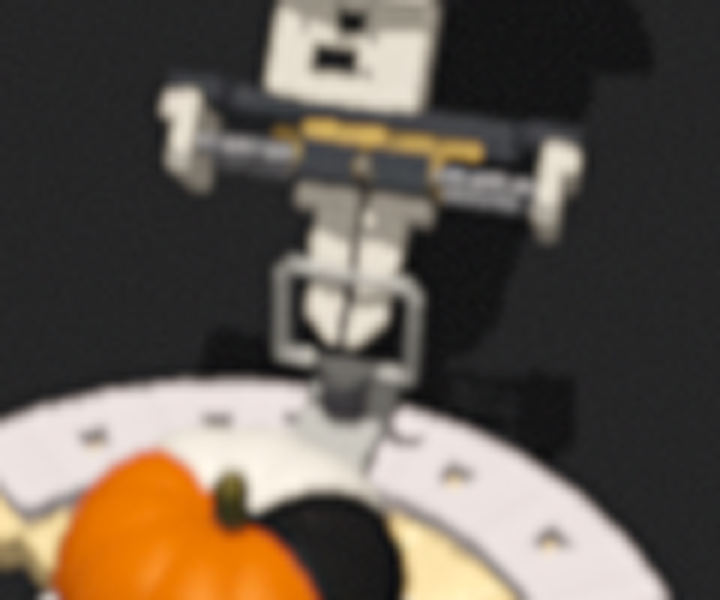

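The fingers are through the ring at (345,300) in the crop, with the top bar at (345,272) on their near side. I'll lift straight up gently.

```bash
python3 -m creep '[[-0.1,0,-0.11,0,0],[-0.1,0,-0.11,0,0],[-0.1,0,-0.11,0,0],[0,0,0,0,0]]'
python3 -m creep '[[-0.1,0,-0.11,0,0],[-0.1,0,-0.11,0,0],[0,0,0,0,0]]'
cat > ring.py <<'E'
from h import *
d=grab("scene"); P=cloud(d); np.savez("last.npz",P=P,I=d["pixels"])
q=P[(d["z_map"]>0)&(np.hypot(P[...,0]-.78,P[...,1]-.028)<.18)&(np.hypot(P[...,0]-.78,P[...,1]-.028)>.14)&(P[...,2]>.08)&(P[...,0]<.68)]
z=np.percentile(q[:,2],98); t=q[q[:,2]>.09]; y=np.percentile(t[:,1],[2,98])
print('top',z.round(4),'y',y.round(4),'mid',y.mean().round(4),'F',readout.observe()['force'].round(1))
E
python3 ring.py; python3 where.py
```

```text
clock: 17.0
position: [0.6175, 0.0473, 0.106]
ee_rot: [-0.001, 2.408, -0.03]
force: [-3.2, -0.4, -5.2]
width: 0.003
gripper_force: 3.3
clock: 17.38
position: [0.6176, 0.0473, 0.1179]
ee_rot: [-0.001, 2.408, -0.03]
force: [-4.8, 0.1, -7.7]
width: 0.004
gripper_force: 4.4
top 0.154 y [0.0159 0.0813] mid 0.0486 F [-5.1 -0.2 -7.2]
[-0.415  0.386  0.156  2.382  2.685  0.361 -1.373] [0.6176 0.0473 0.1178] F [-5.1 -0.2 -7.2] t 17.425
[[-0.743  0.008  0.67 ]
 [-0.009  1.    -0.022]
 [-0.67  -0.022 -0.742]] tilt 42.1
```

```bash
cat >> ring.py <<'E'
for s,mm in(('right',t[:,1]<y[0]+.012),('left',t[:,1]>y[1]-.012)): print(s,'top z',np.sort(t[mm][:,2])[-6:].round(3),len(t[mm]), 'x',np.median(t[mm][:,0]).round(3))
E
python3 ring.py
python3 - <<'E'
from h import *
f=np.load("scene1.npz");P=f["P"];q=P[(f["z"]>0)&(abs(P[...,0]-.612)<.03)&(abs(P[...,1]-.0485)<.05)&(P[...,2]>.08)]
for mm in(q[:,1]<.028,q[:,1]>.069): print('before',np.sort(q[mm][:,2])[-6:].round(3))
E
```

```text
top 0.1544 y [0.0161 0.0814] mid 0.0487 F [-4.9 -0.9 -6.6]
right top z [0.146 0.146 0.148 0.149 0.151 0.197] 43 x 0.613
left top z [0.144 0.145 0.145 0.147 0.148 0.148] 47 x 0.62
before [0.123 0.123 0.123 0.124 0.124 0.128]
before [0.123 0.125 0.126 0.126 0.126 0.127]
```

Lift is about 22 mm. Now I'll swing towards -y.

```bash
python3 -m creep '[[0,-0.2,0,-0.2,0],[0,-0.2,0,-0.2,0],[0,-0.2,0,-0.2,0],[0,0,0,0,0]]'
python3 ring.py
python3 -m creep '[[0,-0.2,0,-0.2,0],[0,-0.2,0,-0.2,0],[0,-0.2,0,-0.2,0],[0,0,0,0,0],[0,0,0,0,0]]'
python3 ring.py;python3 where.py
```

```text
clock: 17.98
position: [0.618, 0.0226, 0.1185]
ee_rot: [-0.05, 2.407, -0.051]
force: [-5.1, -1.7, -7.5]
width: 0.002
gripper_force: 4.5
top 0.1591 y [-0.0085  0.0576] mid 0.0246 F [-4.8 -1.4 -7.8]
right top z [0.144 0.146 0.146 0.146 0.148 0.15 ] 50 x 0.615
left top z [0.145 0.146 0.146 0.147 0.148 0.148] 45 x 0.615
clock: 18.65
position: [0.6195, -0.0012, 0.1203]
ee_rot: [-0.1, 2.405, -0.07]
force: [-2.3, -1.4, -6.6]
width: 0.004
gripper_force: 3.8
top 0.1616 y [-0.0292  0.0353] mid 0.003 F [-4.2 -1.5 -7. ]
right top z [0.148 0.148 0.148 0.149 0.15  0.15 ] 44 x 0.622
left top z [0.149 0.149 0.15  0.197 0.198 0.199] 52 x 0.612
[-0.249  0.377  0.108  2.383  2.873  0.354 -1.363] [ 0.6195 -0.001   0.1203] F [-4.2 -1.5 -7. ] t 18.7
[[-0.739 -0.053  0.671]
 [-0.092  0.996 -0.022]
 [-0.667 -0.078 -0.741]] tilt 42.2
```

```bash
python3 -m creep '[[0,-0.15,0,-0.2,0],[0,-0.15,0,-0.2,0],[0,-0.05,0,0,0],[0,0,0,0,0],[0,0,0,0,0]]'
python3 ring.py;python3 where.py
```

```text
clock: 19.32
position: [0.6204, -0.0149, 0.1215]
ee_rot: [-0.134, 2.403, -0.083]
force: [-1.5, -1.6, -8.0]
width: 0.001
gripper_force: 3.6
top 0.1573 y [-0.0394  0.0235] mid -0.008 F [-3.3 -1.7 -7.2]
right top z [0.149 0.152 0.154 0.156 0.158 0.161] 56 x 0.625
left top z [0.146 0.146 0.149 0.149 0.15  0.195] 55 x 0.612
[-0.2    0.375  0.094  2.379  2.929  0.347 -1.357] [ 0.6204 -0.0148  0.1215] F [-3.3 -1.7 -7.2] t 19.375
[[-0.738 -0.074  0.671]
 [-0.12   0.993 -0.022]
 [-0.664 -0.097 -0.741]] tilt 42.2
```

```bash
python3 -m creep '[[0,-0.07,0,0,0],[0.07,0,0.07,0,0],[0.1,0,0.11,0,0],[0.1,0,0.11,0,0],[0,0,0,0,0]]'
python3 ring.py
python3 -m creep '[[0.1,0,0.11,0,0],[0.1,0,0.11,0,0],[0,0,0,0,0]]'
python3 ring.py;python3 where.py
```

```text
clock: 20.0
position: [0.6205, -0.0188, 0.1055]
ee_rot: [-0.135, 2.404, -0.082]
force: [-2.0, 1.4, -5.0]
width: 0.003
gripper_force: 2.6
top 0.1427 y [-0.0424  0.0193] mid -0.0116 F [-3.6 -0.  -5.5]
right top z [0.132 0.132 0.133 0.133 0.133 0.136] 43 x 0.626
left top z [0.133 0.133 0.134 0.177 0.178 0.181] 34 x 0.613
clock: 20.42
position: [0.6219, -0.0201, 0.0949]
ee_rot: [-0.134, 2.401, -0.082]
force: [-0.3, -0.1, -0.1]
width: 0.005
gripper_force: 0.0
top 0.1681 y [-0.0446  0.0192] mid -0.0127 F [ 0.7  0.5 -0.3]
right top z [0.123 0.124 0.124 0.124 0.125 0.127] 37 x 0.627
left top z [0.125 0.128 0.168 0.168 0.169 0.169] 30 x 0.613
[-0.156  0.442  0.058  2.394  2.967  0.432 -1.385] [ 0.6217 -0.02    0.095 ] F [ 0.7  0.5 -0.3] t 20.475
[[-0.736 -0.074  0.673]
 [-0.12   0.993 -0.022]
 [-0.666 -0.097 -0.739]] tilt 42.3
```

The pin is home: the ring top is back at ~0.125 and there is no force on the fingers. Next I'll ease off the bar, centre the fingers and withdraw along their axis.

```bash
python3 -m creep '[[0.06,0.08,0,0,0],[0.06,0.08,0,0,0],[0,0,0,0,0]]'
python3 -m creep '[[0,0,-0.25,0,0],[0,0,-0.25,0,0],[0,0,-0.3,0,0],[0,0,0,0,0]]'
python3 where.py 0 0.006 0 0.6145 -0.011
```

```text
clock: 20.85
position: [0.6162, -0.0135, 0.0902]
ee_rot: [-0.136, 2.404, -0.082]
force: [-0.2, 0.2, 0.1]
width: 0.007
gripper_force: 0.0
clock: 21.35
position: [0.5945, -0.0133, 0.1152]
ee_rot: [-0.135, 2.402, -0.082]
force: [0.0, 0.3, 0.1]
width: 0.005
gripper_force: 0.0
[-0.203  0.366  0.081  2.442  2.924  0.403 -1.363] [ 0.5945 -0.0133  0.1152] F [0.  0.3 0.1] t 21.35
[[-0.737 -0.075  0.672]
 [-0.121  0.992 -0.021]
 [-0.665 -0.097 -0.74 ]] tilt 42.2
target [ 0.6009 -0.0132  0.1117] tool units [-0.06 -0.    0.17]
```

```bash
python3 -m creep '[[0,0,-0.4,0,0],[0,0,-0.5,0,0],[0,0,-0.5,0,0],[0,0,-0.4,0,0],[0,0,0,0,0],[0,0,0,0,0]]'
python3 where.py; python3 ring.py
python3 - <<'E'
from h import *
d=grab("scene"); cv2.imwrite("pics/end.png",cv2.resize(d["pixels"][110:310,180:500],(800,500),interpolation=cv2.INTER_CUBIC))
E
```

```text
clock: 22.1
position: [0.5471, -0.0116, 0.1674]
ee_rot: [-0.136, 2.403, -0.082]
force: [0.2, -0.4, 0.0]
width: 0.002
gripper_force: 0.0
[-0.335  0.17   0.194  2.501  2.784  0.269 -1.233] [ 0.5471 -0.0116  0.1674] F [ 0.2 -0.4  0. ] t 22.1
[[-0.737 -0.075  0.671]
 [-0.121  0.992 -0.021]
 [-0.665 -0.097 -0.741]] tilt 42.2
top 0.1276 y [-0.0453  0.0193] mid -0.013 F [0.8 0.3 0.3]
right top z [0.122 0.124 0.124 0.124 0.125 0.128] 36 x 0.627
left top z [0.124 0.124 0.125 0.125 0.127 0.128] 26 x 0.613
```

View pics/end.png

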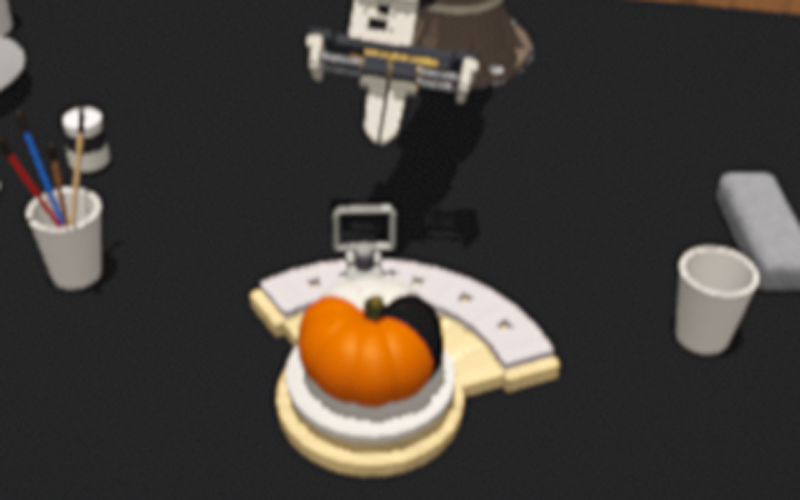

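The ring is at (365,228) with one free hole on the brush-cup side (314,281) and three on the other, so the arm has moved exactly one hole. The ring height shows the pin fully down, and the fingers at (382,135) are clear.

```bash
python3 -c "
from cell import sign_off; print(sign_off())"
```

```text
the job is handed in; nothing more can be done
None
```

The pumpkin is one hole on towards the brush cup, with the pin fully down in that hole and the fingers out of the ring; I handed the job in at about 22 s.

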